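# Index a vial under the needle and shift the selector lever

## Task

Get the draw-up stand ready: first slide the vial rack along its channel until the orange-capped vial stands centred under the fixed needle tip. Then, from its parking slot, guide the selector's lever through the zigzag gate and leave it fully in the slot beside the green clip, with the orange cap still under the needle. Keep the rack down in its channel with the orange vial upright, and do not disturb the cartons, the bowl or the tape roll.

Things in the scene. Friction and masses are not known exactly. Their poses are not given: they have to be found in the camera images.
- stand: Stand fixed to the table: blue base 152 x 385 x 8 mm; two rails (14 mm high, 33.5 mm apart) form a channel along its y axis, from y = -265 (open end) to 112 mm (end stop). Origin: on the table below the needle, on the channel's centre line; x points from the channel to the 28 mm square column (centre x = 95 mm), whose grey arm over the channel has its underside 155 and its top 173 mm up.
- needle_tip (a point): Lower end of the fixed vertical steel needle (3 mm thick, in a blue and grey holder at most 22 mm across), 66 mm above the table and 12 mm above the vials' cap tops. The needle does not move.
- rack: White loose rack (0.4 to 0.6 kg loaded) lying in the channel, 0.75 mm play each side; slides against light friction. Origin: underside, midway along its row of four upright 22 mm vials, 27 mm apart (play 0.7 mm); y along the channel. At the start all vials are on the stand's -y side of the needle: the rack must go towards +y, by 30 to 160 mm.
- rack_grip (a point): Centre of the rack's black upright grip, a block 18 mm (across the channel) x 22 mm (along it) x 60 mm; this point is 55 mm above the table and 21 mm below the grip's top. The grip is on the rack's -y end, 85 mm from the middle of the nearest vial.
- orange_cap (a point): Centre of the top of the orange cap (20 mm across) of the marked vial, 54 mm above the table. The vial is 22 mm across and 42 mm high, loose in the rack, upright; which of the four cells it is in varies. The other vials have blue, grey and white caps. Site z axis: the vial's axis, up.
- selector: Fixed white box 112 (x) x 100 (y) x 110 mm high, on a blue foot 136 x 124 mm; zigzag gate of 16 mm slots with solid walls in its grey top. Origin: centre of the underside; x ahead (away from the robot at yaw 0), y left. The knob's path is given below at park and slots, as (x, y, z) of its centre in mm in this frame; straight lines join the points, play about 5 mm each way.
- lever_knob (a point): Centre of the black ball (28 mm across) on the lever, 155 mm from the lever's pivot, which lies 10 mm above selector's origin. Can be gripped from above and turns in the grip as the lever tilts. The 9 mm stem runs in the gate; the lever stays where it is left, about 1.5 N moves it. Starts in park.
- park (a point): Knob's centre with the lever in the parking slot, the gate's nearest and rightmost slot, (-49, -34, 153) in the selector's frame. Way out: sideways to (-50, -15, 156), ahead to (-17, -16, 163), across to (-17, 16, 163) = corner A.
- slot1 (a point): Knob's centre with the lever fully in slot 1 (second row from the robot, left side), (-17, 36, 160): from corner A (-17, 16, 163) on sideways.
- slot2 (a point): Knob's centre with the lever fully in slot 2 (third row, right side), (17, -36, 160): from corner A ahead to (17, 16, 163), across to (17, -16, 163) = corner B, on sideways into the slot.
- slot3 (a point): Knob's centre with the lever fully in slot 3 (last row, left side), (49, 34, 153): from corner B (see slot2) ahead to (50, -15, 156), across to (50, 15, 156), on sideways into the slot.
- clip_green: Green clip, 16 x 12 x 7 mm, fixed on the rim of the selector's top, 18 mm outward from the lever stem's place in the gate slot that it marks: slot1, slot2 or slot3 (within 20 mm of that slot's listed point, seen from above). A blue and a white clip mark the two other slots. Origin: centre of its underside, 110 mm above the table.
- carton_a: Bystander: plain white carton, 60 x 100 x 45 mm. Origin: centre of its underside.
- carton_b: Bystander: white carton with a green band, 50 x 110 x 50 mm. Origin: centre of its underside.
- steel_bowl: Bystander: steel bowl, 110 mm across, 45 mm high. Origin: centre of its underside.
- tape_roll: Bystander: paper tape roll lying flat, 84 mm across, 22 mm high. Origin: centre of its underside.
Things that resemble listed ones, but are neither listed nor needed, are in the scene too. What is shaped like the rack but purple is not meant.

How it is judged:
By the outcome, as a careful person would: the job done as asked, in the order asked, and still so for the second after the job is handed in, with the robot touching nothing.
It also fails if it takes over 54 s, if anything falls off the work surface, if the arm or the gripper's body presses on something with over 40 N, if the wrist force passes 120 N, or if a joint passes its speed limit or range.

## Robot

A 6-joint arm with a two-finger parallel gripper is mounted at the origin on the work surface. World frame = base frame: x ahead of the robot, y to its left, z up, the work surface at z = 0. Lengths are in m, angles in rad, forces in N, time in s.
With the tool pointing down it reaches from about 0.325 to 0.875 m from the base axis. Payload 4.4 kg.
Tool frame: the origin (TCP) lies at the very end of the fingers, on their centre line; the grasp point (between the pads) lies 19 mm behind it; z points along the fingers, x is the direction in which the jaws open and shut, and the axes are right-handed (so a half turn about z gives the same grasp; the last joint's range is limited). The gripper opens to 85 mm and grips with 20 to 120 N. Pads are 22 mm wide; open, the fingers measure 114 mm over their backs; the gripper's body (76 mm by 85 mm) begins 54 mm behind the grasp point. The pads swing forward as they close: fully open they stand 13 mm farther back than shut.
Start: joints at [1.119, 0.207, 1.542, -0, 1.393, -0.15], TCP at [0.17, 0.549, 0.231] pointing down, gripper open.
Joint ranges: [-2.73, 2.73], [-0.86, 2.22], [0.23, 2.46], [-1.11, 4.25], [0.08, 2.63], [-2.82, 2.82]. Speed limits (rad/s): [2.79, 2.79, 3.14, 3.14, 3.14, 3.14].

## Interface

Orientations are given as a unit quaternion [x, y, z, w].
In Python, from plant import bot, optics gives the robot as it stands.
- The arm moves only by the shell command python3 -m pendant 'ROWS' [FORCE]. ROWS is JSON, a list of rows, each a list of 5 numbers: the opening, from 0 (shut) to 1 (fully open), then the shift along the world's x, y, z in m, then the turn about the world's z in degrees. In form: [[claw, dx, dy, dz, turn], ...]. A call has 1 to 5 rows; each row shifts and turns the pose as measured when the row begins; what a row does not reach is not made up. A row lasts 1/8 s, in which the tool goes at most 62.5 mm and 10.7 degrees, less where a joint would pass 70% of its speed; a pose out of reach is approached as far as the arm can. A call is refused whole if a number of a shift passes 0.0625 or a number of a turn 10.7, either way. A call with a gripper value outside its range is refused whole. The fingers move at their own pace and stop on an object; FORCE is the grip in N (left out, the last holds). Time passes only in rows, so rows that do not move let the fingers close. It gives the time, the measured TCP pose, the force and the opening at its end, in the units of the state.
- bot.read_state(): the state, without advancing time (a new reading comes with each control period).
- optics.camera(name): name is "scene" or "top"; returns the picture (400x640x3 uint8, blue, green, red); there is no depth.
- optics.camera_model(name): a dict with "vfov" (degrees; the focal length in pixels is half the picture's height over the tangent of half this angle, whatever the lens; pixels are square), "cx", "cy" (the principal point, pixels), "position" and "orientation" of the camera in the world. Camera axes: x right, y up, looking along -z (the intrinsics and any distortion apply to the point x, -y, -z); pixel columns grow to the right and rows downward; lengths in m; the calibration is good to about 2 mm. A picture is of the moment at which its call begins. camera_model takes no time and is no camera call.
- bot.hand_in(): hands the job in, once; it reports no verdict.
The state is a dict: "clock": time; "q": joint angles; "joint_velocities": joint speeds; "tau": joint torques, N m; "tool_pos": TCP position; "ee_rot": TCP orientation; "force": force on the tool from outside, world axes, zero at the start; "wrist_torque": the same for the moment, N m; "opening": opening from 0.0 (shut) to 1.0 (fully open).
Only numpy, scipy, OpenCV 4.12 (cv2) and the standard library are available. Lean on these libraries where they do the work, as an engineer would, in place of code of your own. Each camera call takes 0.05 s, during which the arm holds its last target.

## Working session

There is one attempt and no reset: what is moved stays moved. The work goes in short steps, Python scripts to look and compute and a shell command to move; the robot and the scene stay as the last step left them, time stands still between calls to the robot, and variables do not carry over. Pictures are saved under pics/ and viewed, and the job is handed in when it is done.

```bash
mkdir -p pics; ls; python3 - <<'E'
from plant import bot, optics
import cv2
for n in("scene","top"):
    im=optics.camera(n); cv2.imwrite(f"pics/{n}0.png",im); print(optics.camera_model(n))
print(bot.read_state())
E
```

```text
pics
{'vfov': 52.8365748141826, 'cx': 321.2417528336925, 'cy': 201.67373246602887, 'position': array([ 1.15492963, -0.31144893,  0.60341797]), 'orientation': array([0.39277071, 0.2793225 , 0.4905088 , 0.72602426])}
{'vfov': 43.16924250591492, 'cx': 322.7003223669551, 'cy': 195.55997934513476, 'position': array([ 0.32470255, -0.03505248,  1.38361602]), 'orientation': array([-0.04072271,  0.02911499,  0.70943693, -0.70298877])}
{'clock': 0.1, 'q': array([ 1.11948883e+00,  2.07370423e-01,  1.54284341e+00,  1.67589765e-05,
        1.39349843e+00, -1.50533213e-01]), 'joint_velocities': array([-0.00014207, -0.00210584, -0.00238307, -0.00075414,  0.00060762,
       -0.00067544]), 'tau': array([ 1.29424247e-03, -3.84094369e+01, -2.92549127e+01, -3.94495180e-05,
        4.92045918e-03,  9.34969819e-06]), 'tool_pos': array([0.17006605, 0.54854515, 0.23020631]), 'ee_rot': array([ 8.05065588e-01,  5.93184858e-01, -9.41680874e-04,  4.86302362e-04]), 'force': array([-0.46921685,  0.22974298,  0.36961939]), 'wrist_torque': array([ 0.02728345,  0.02992618, -0.03950927]), 'opening': 1.0019718857372313}
```

View pics/scene0.png

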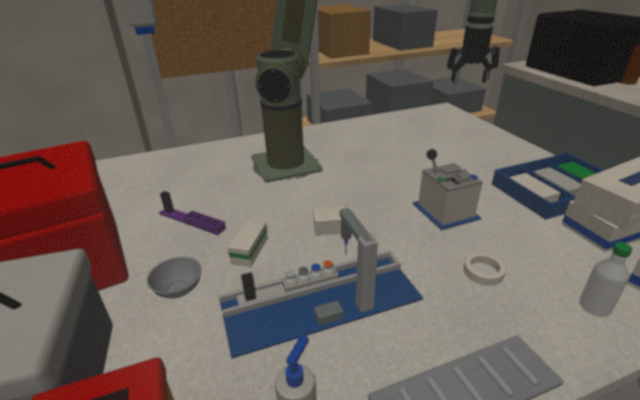

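View pics/top0.png

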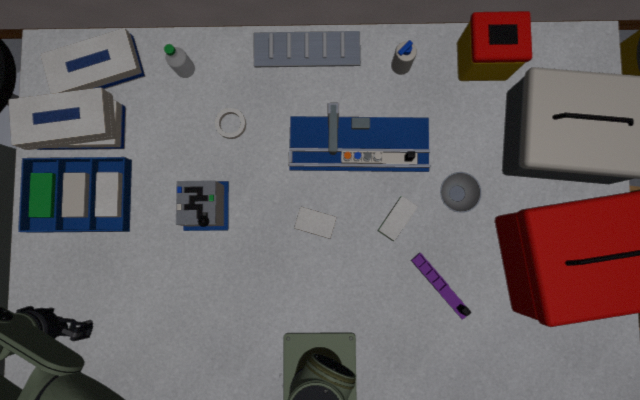

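```bash
cat > h.py <<'E'
import numpy as np, cv2
from scipy.spatial.transform import Rotation as R
from plant import bot, optics
def cam(n):
    m=optics.camera_model(n); f=200/np.tan(np.radians(m['vfov'])/2)
    return m,f,R.from_quat(m['orientation']).as_matrix(),np.array(m['position'])
def proj(n,p):
    m,f,Rm,t=cam(n); c=(np.atleast_2d(p)-t)@Rm
    return np.c_[m['cx']+f*c[:,0]/-c[:,2], m['cy']+f*c[:,1]/c[:,2]]
def atz(n,u,v,z):
    m,f,Rm,t=cam(n); d=Rm@np.array([(u-m['cx'])/f,-(v-m['cy'])/f,-1]); return t+d*(z-t[2])/d[2]
def tri(uvs): # {name:(u,v)}
    A=np.zeros((3,3));b=np.zeros(3);L=[]
    for n,(u,v) in uvs.items():
        m,f,Rm,t=cam(n); d=Rm@np.array([(u-m['cx'])/f,-(v-m['cy'])/f,-1]); d/=np.linalg.norm(d)
        P=np.eye(3)-np.outer(d,d);A+=P;b+=P@t;L.append((P,t))
    x=np.linalg.solve(A,b); return x,[np.linalg.norm(P@(x-t)) for P,t in L]
def crop(im,x0,y0,x1,y1,s,fn):
    cv2.imwrite(fn,cv2.resize(im[y0:y1,x0:x1],None,fx=s,fy=s,interpolation=cv2.INTER_CUBIC))
E
python3 - <<'E'
from h import *
print({k:v for k,v in optics.camera_model('top').items() if k not in('position','orientation')})
t=cv2.imread('pics/top0.png');s=cv2.imread('pics/scene0.png')
crop(t,280,95,440,180,5,'pics/a.png');crop(t,165,170,240,240,8,'pics/b.png')
crop(s,210,200,430,355,3.6,'pics/c.png');crop(s,405,140,490,235,6,'pics/d.png')
print(proj('top',bot.read_state()['tool_pos']),proj('scene',bot.read_state()['tool_pos']))
E
```

```text
{'vfov': 43.16924250591492, 'cx': 322.7003223669551, 'cy': 195.55997934513476}
[[ 73.49661653 316.60152333]] [[468.59468855  87.10237872]]
```

View pics/a.png

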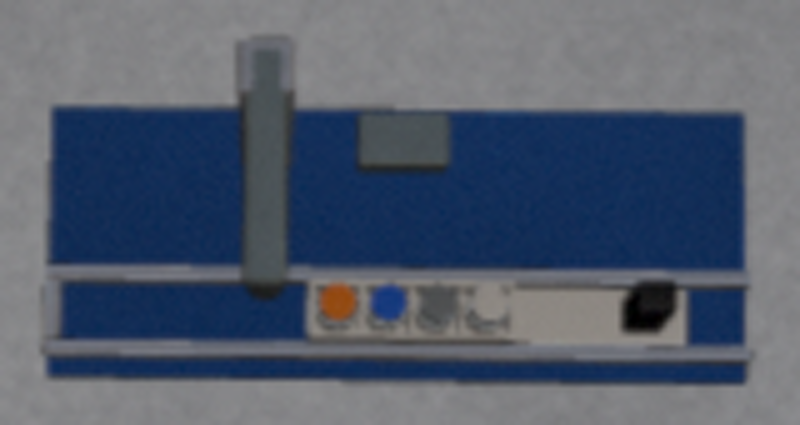

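View pics/b.png

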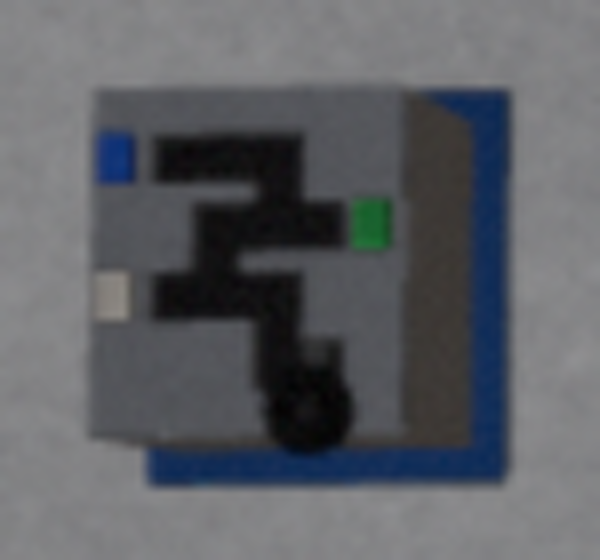

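View pics/c.png

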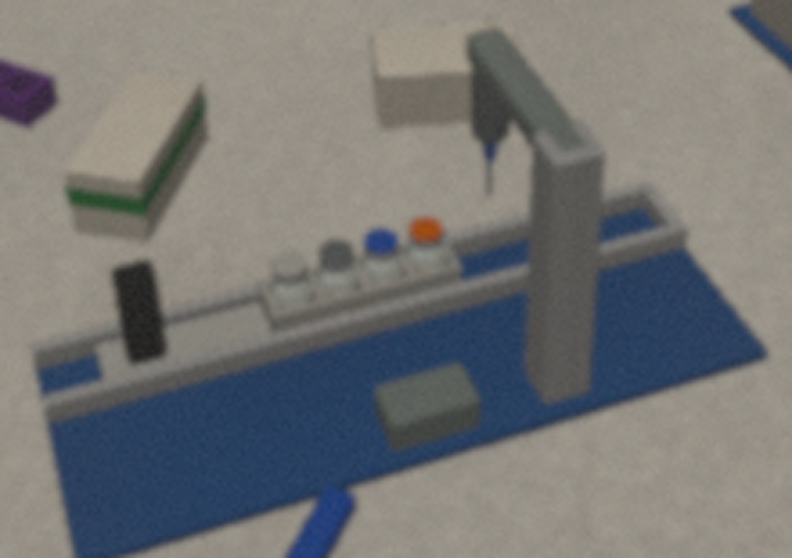

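View pics/d.png

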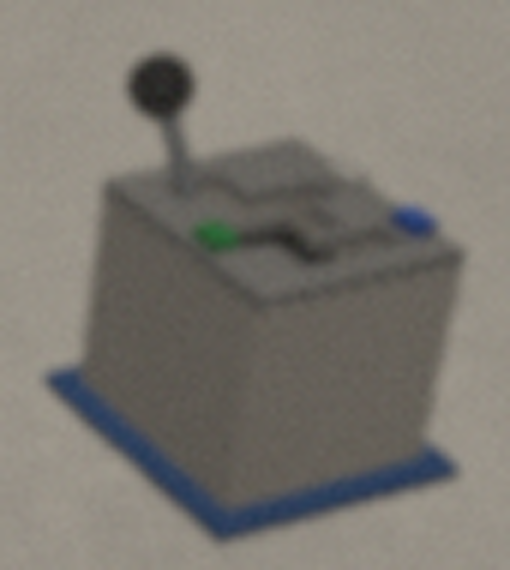

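```bash
python3 - <<'E'
from h import *
np.set_printoptions(precision=4,suppress=True)
def P(cu,cv,s,x0,y0): return ((cu+.5)/s-.5+x0,(cv+.5)/s-.5+y0)
A=lambda u,v:P(u,v,5,280,95); B=lambda u,v:P(u,v,8,165,170); C=lambda u,v:P(u,v,3.6,210,200); D=lambda u,v:P(u,v,6,405,140)
print('top base');a=[atz('top',*A(*p),.008) for p in[(50,107),(743,113),(747,382),(47,376)]];print(np.array(a))
print([np.linalg.norm(a[i]-a[(i+1)%4]) for i in range(4)])
print('scene base');c=[atz('scene',*C(*p),.008) for p in[(765,352),(80,556),(42,410),]];print(np.array(c), np.linalg.norm(c[0]-c[1]))
print('foot top');b=[atz('top',*B(*p),.006) for p in[(510,90),(507,486),(148,486)]];print(np.array(b),[np.linalg.norm(b[i]-b[i+1]) for i in range(2)])
print('foot scene');b=[atz('scene',*D(*p),.006) for p in[(48,378),(222,535),(455,468)]];print(np.array(b),[np.linalg.norm(b[i]-b[i+1]) for i in range(2)])
print('box top');b=[atz('top',*B(*p),.11) for p in[(93,88),(408,90),(408,438),(90,438)]];print(np.array(b),[np.linalg.norm(b[i]-b[i-1]) for i in range(4)])
print('box scene');b=[atz('scene',*D(*p),.11) for p in[(107,182),(262,305),(462,255)]];print(np.array(b),[np.linalg.norm(b[i]-b[i+1]) for i in range(2)])
print('knob',tri({'top':B(310,412),'scene':D(161,86)}))
for n,p,q in[('or',(338,302),(425,229)),('bl',(390,302),(380,240)),('gr',(440,304),(335,254)),('wh',(489,304),(290,266))]:
  print(n,atz('top',*A(*p),.054),atz('scene',*C(*q),.054))
print('needle at z66',atz('scene',*C(489,195),.066), A(265,60))
print('grip top',atz('top',*A(657,298),.076),atz('scene',*C(132,266),.076))
E
```

```text
top base
[[ 0.6844  0.0772  0.008 ]
 [ 0.6762 -0.3068  0.008 ]
 [ 0.5259 -0.3047  0.008 ]
 [ 0.5333  0.0791  0.008 ]]
[np.float64(0.38411968524819545), np.float64(0.1503449813231919), np.float64(0.3838873436528107), np.float64(0.15112569249296634)]
scene base
[[ 0.6868  0.0739  0.008 ]
 [ 0.6755 -0.3046  0.008 ]
 [ 0.5758 -0.3063  0.008 ]] 0.3786480391398348
foot top
[[0.5048 0.2468 0.006 ]
 [0.3687 0.2464 0.006 ]
 [0.3697 0.3695 0.006 ]] [np.float64(0.13614394716943598), np.float64(0.12304602500698328)]
foot scene
[[0.375  0.2477 0.006 ]
 [0.5065 0.2484 0.006 ]
 [0.5045 0.3684 0.006 ]] [np.float64(0.13153221853753932), np.float64(0.11997450587231019)]
box top
[[0.4932 0.359  0.11  ]
 [0.4916 0.2581 0.11  ]
 [0.3808 0.2567 0.11  ]
 [0.3817 0.3577 0.11  ]] [np.float64(0.11159378027333984), np.float64(0.10088081572282126), np.float64(0.11080525617621055), np.float64(0.10095015903294956)]
box scene
[[0.3859 0.2581 0.11  ]
 [0.4977 0.2561 0.11  ]
 [0.4965 0.354  0.11  ]] [np.float64(0.11181352032164522), np.float64(0.09789266625182207)]
knob (array([0.3874, 0.2776, 0.1524]), [np.float64(0.000489236596305487), np.float64(0.0004892365963056056)])
or [ 0.5645 -0.0799  0.054 ] [ 0.5685 -0.0808  0.054 ]
bl [ 0.5642 -0.1075  0.054 ] [ 0.5674 -0.1078  0.054 ]
gr [ 0.5628 -0.1341  0.054 ] [ 0.5686 -0.1352  0.054 ]
wh [ 0.5625 -0.1601  0.054 ] [ 0.5683 -0.1614  0.054 ]
needle at z66 [ 0.5682 -0.0409  0.066 ] (332.6, 106.6)
grip top [ 0.5607 -0.2458  0.076 ] [ 0.5594 -0.2455  0.076 ]
```

Candidates for the rack: the white rack with the orange cap at top px (348,155) and grip (411,155), against the purple look-alike at (440,285). I choose the white one, since it lies in the channel. The only knob is at top px (204,221). The green clip at (211,198) is on the third row, right side, so slot 2. The green bottle cap (170,50) and the green block (40,195) are not clips. The crops confirm both choices.

```bash
python3 -m pendant '[[1,0.02,-0.05,0,8],[1,0.026,-0.053,0,8],[1,0.026,-0.053,0,0],[1,0.026,-0.053,0,0],[1,0.026,-0.053,0,0]]' 40; python3 -m pendant '[[1,0.026,-0.053,0,0],[1,0.026,-0.053,0,0],[1,0.026,-0.053,0,0],[1,0.026,-0.053,0,0],[1,0.026,-0.053,0,0]]'
```

```text
clock: 0.72
tool_pos: [0.2941, 0.281, 0.2272]
ee_rot: [0.708, 0.706, -0.002, 0.001]
force: [0.7, 0.5, 0.7]
opening: 1.002
clock: 1.35
tool_pos: [0.4252, 0.0069, 0.2264]
ee_rot: [0.708, 0.706, -0.001, 0.002]
force: [0.4, 0.9, 0.1]
opening: 1.003
```

```bash
python3 -m pendant '[[1,0.027,-0.0505,0,-1],[1,0.027,-0.0505,0,0],[1,0.027,-0.0505,0,0],[1,0.027,-0.0505,0,0],[1,0.027,-0.0505,0,0]]'; python3 -m pendant '[[1,0,0,0,0],[1,0,0,0,0]]'
```

```text
clock: 1.98
tool_pos: [0.5618, -0.2547, 0.2241]
ee_rot: [0.715, 0.699, -0.001, -0.0]
force: [1.6, 0.6, 0.2]
opening: 1.0
clock: 2.22
tool_pos: [0.5616, -0.2577, 0.2213]
ee_rot: [0.717, 0.697, -0.001, -0.002]
force: [0.4, 0.0, 0.3]
opening: 0.995
```

```bash
python3 -m pendant '[[1,-0.001,0.012,-0.03,0],[1,0,0,-0.04,0],[1,0,0,-0.03,0],[1,0,0,0,0]]'; python3 - <<'E'
from h import *
s=optics.camera('scene');t=optics.camera('top')
crop(s,200,200,440,360,3.3,'pics/e.png');crop(t,280,95,460,200,4.4,'pics/f.png')
E
```

```text
clock: 2.72
tool_pos: [0.5587, -0.2392, 0.1207]
ee_rot: [0.715, 0.699, -0.001, -0.002]
force: [-1.1, -0.2, 0.1]
opening: 1.0
```

View pics/e.png

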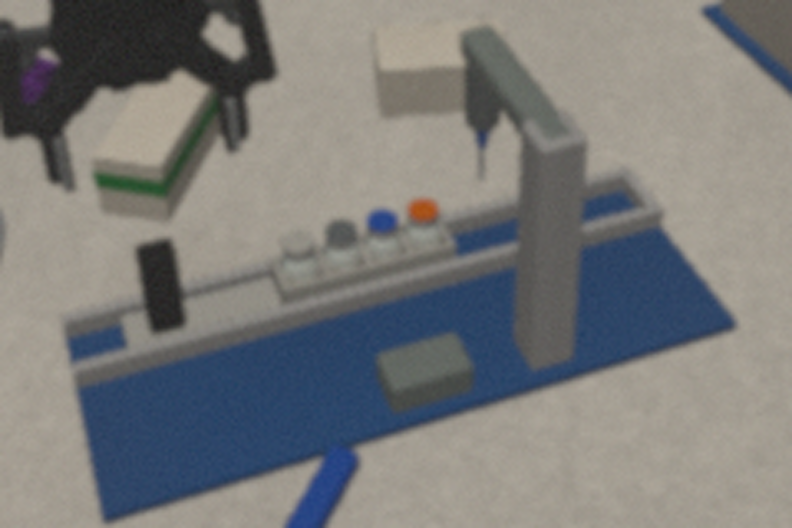

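```bash
python3 -m pendant '[[1,0.0015,-0.006,-0.025,0],[1,0,0,-0.03,0],[1,0,0,-0.025,0],[1,0,0,0,0]]'; python3 - <<'E'
from h import *
s=optics.camera('scene');t=optics.camera('top')
crop(s,200,200,440,360,3.3,'pics/g.png')
E
```

```text
clock: 3.32
tool_pos: [0.5697, -0.2499, 0.0541]
ee_rot: [0.714, 0.7, 0.002, 0.011]
force: [0.0, -0.2, 0.1]
opening: 0.995
```

View pics/g.png

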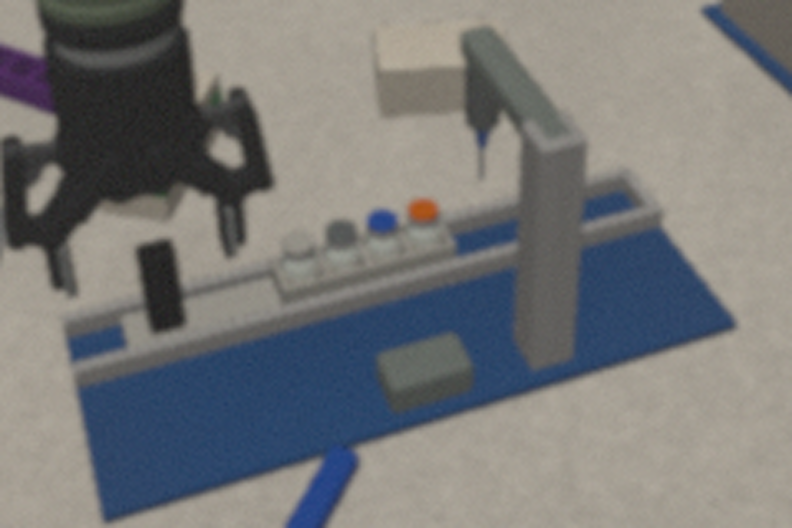

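```bash
python3 -m pendant '[[1,0,0,0,0],[1,0,0,0,0]]'; python3 - <<'E'
from h import *
s=bot.read_state();print(s['tool_pos'],R.from_quat(s['ee_rot']).as_matrix(),s['q'],s['wrist_torque'])
print(proj('scene',s['tool_pos']))
E
```

```text
clock: 3.68
tool_pos: [0.5741, -0.2524, 0.0605]
ee_rot: [0.714, 0.7, 0.004, 0.017]
force: [-0.5, 0.4, 0.3]
opening: 1.006
[ 0.57405272 -0.25235371  0.06050067] [[ 0.02104382  0.99935629  0.02905453]
 [ 0.99960852 -0.0204954  -0.01904584]
 [-0.01843809  0.02944395 -0.99939636]] [-5.51566075e-01  4.74915726e-01  1.56806021e+00 -1.13952712e-03
  1.06388367e+00 -2.10104911e+00] [ 0.02441627 -0.05255179 -0.00653233]
[[245.37803007 285.43468664]]
```

```bash
python3 -m pendant '[[1,0,0,0,0]]'; python3 -m pendant '[[1,0,0,0,0]]'; python3 - <<'E'
from h import *
print(bot.read_state()['tau'],bot.read_state()['joint_velocities'])
t=optics.camera('top')
crop(t,280,95,460,230,4.4,'pics/f2.png')
s=optics.camera('scene')
cv2.imwrite('pics/s2.png',s)
print(bot.read_state()['tool_pos'])
E
```

```text
clock: 3.8
tool_pos: [0.5746, -0.2527, 0.0614]
ee_rot: [0.714, 0.7, 0.004, 0.018]
force: [0.1, 0.7, 0.1]
opening: 0.998
clock: 3.92
tool_pos: [0.5747, -0.2528, 0.0618]
ee_rot: [0.714, 0.7, 0.004, 0.018]
force: [-0.3, -0.6, -0.7]
opening: 1.0
[ 8.32609454e-03 -4.52547705e+01 -2.49936157e+01 -3.30014191e-03
 -1.59353809e-01 -1.77891826e-05] [ 0.00082452 -0.00309048 -0.00256184 -0.00036238  0.00085194 -0.00061902]
[ 0.57461476 -0.25273282  0.06160243]
```

View pics/f2.png

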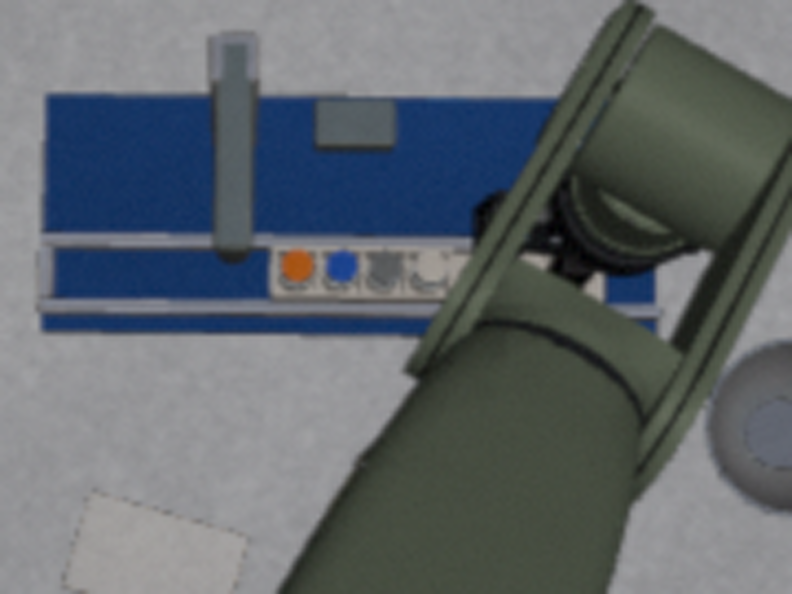

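View pics/s2.png

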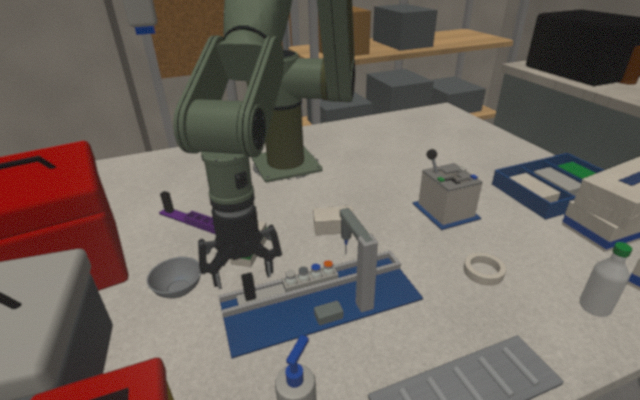

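```bash
python3 -m pendant '[[1,-0.007,0.0035,-0.008,0],[1,-0.007,0.0035,-0.008,0]]';python3 -m pendant '[[1,0,0,0,0],[1,0,0,0,0]]'
```

```text
clock: 4.28
tool_pos: [0.5603, -0.2456, 0.045]
ee_rot: [0.714, 0.7, 0.004, 0.018]
force: [-0.7, 0.3, -0.2]
opening: 1.005
clock: 4.53
tool_pos: [0.5582, -0.2444, 0.0431]
ee_rot: [0.714, 0.7, 0.004, 0.016]
force: [-0.5, -0.1, -0.4]
opening: 1.003
```

```bash
python3 -m pendant '[[1,0.002,-0.001,-0.006,0],[1,0,0,0,0],[0.5,0,0,0,0],[0.3,0,0,0,0],[0,0,0,0,0]]' 30;python3 -m pendant '[[0,0,0,0,0],[0,0,0,0,0],[0,0,0,0,0]]'
```

```text
clock: 5.15
tool_pos: [0.5613, -0.2461, 0.0373]
ee_rot: [0.714, 0.7, 0.004, 0.017]
force: [-1.0, -0.4, -0.4]
opening: 0.374
clock: 5.52
tool_pos: [0.5614, -0.2457, 0.038]
ee_rot: [0.715, 0.699, 0.004, 0.017]
force: [-0.2, -0.9, -0.8]
opening: 0.257
```

```bash
python3 -m pendant '[[0,0,0.006,0,0],[0,0,0.008,0,0],[0,0.0005,0.008,0,0],[0,0,0.006,0,0],[0,0,0,0,0]]';python3 -m pendant '[[0,0,0,0,0],[0,0,0,0,0]]'
cat > m.py <<'E'
from h import *
import sys
s=optics.camera('scene');t=optics.camera('top')
k=sys.argv[1]
print(bot.read_state()['tool_pos'],bot.read_state()['force'])
crop(s,290,215,390,290,8,f'pics/ms{k}.png');crop(t,300,110,400,180,8,f'pics/mt{k}.png')
def cen(im,n):
    h=cv2.cvtColor(im,cv2.COLOR_BGR2HSV); m=cv2.inRange(h,(5,150,100),(18,255,255))
    m[:]=m; c,l,st,ce=cv2.connectedComponentsWithStats(m)
    for i in range(1,c):
        if st[i,4]>8: print(n,ce[i],st[i], atz(n,*ce[i],.054))
cen(s,'scene');cen(t,'top')
E
python3 m.py 1
```

```text
clock: 6.15
tool_pos: [0.5626, -0.2182, 0.0391]
ee_rot: [0.715, 0.699, 0.004, 0.019]
force: [-0.8, -2.7, 0.9]
opening: 0.258
clock: 6.4
tool_pos: [0.5626, -0.2182, 0.0391]
ee_rot: [0.714, 0.699, 0.003, 0.019]
force: [-0.3, -2.7, 1.7]
opening: 0.256
[ 0.56264471 -0.21819006  0.03910376] [-0.12967611 -4.04177592  1.59666936]
scene [340.03125 260.34375] [337 258   7   6  32] [ 0.56990749 -0.05387602  0.054     ]
top [337.16129032 154.77419355] [334 152   7   6  31] [ 0.56538779 -0.05316925  0.054     ]
```

View pics/ms1.png

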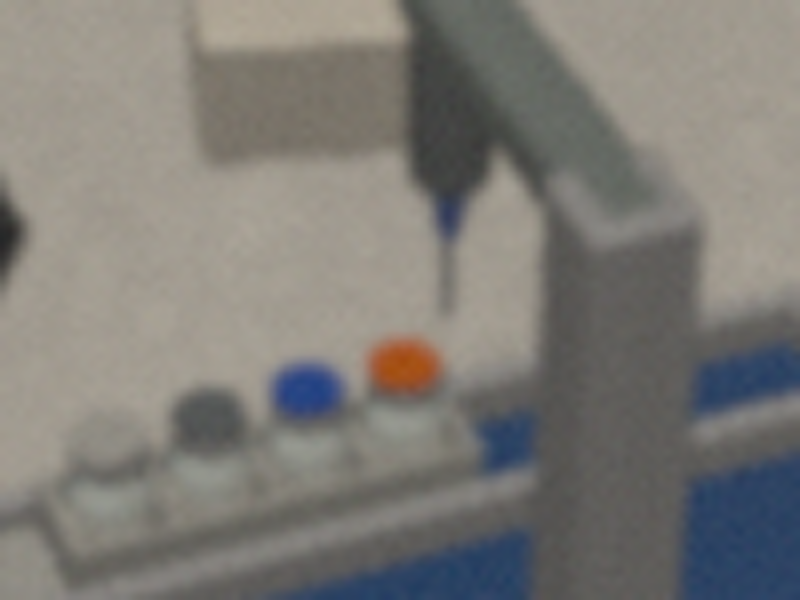

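View pics/mt1.png

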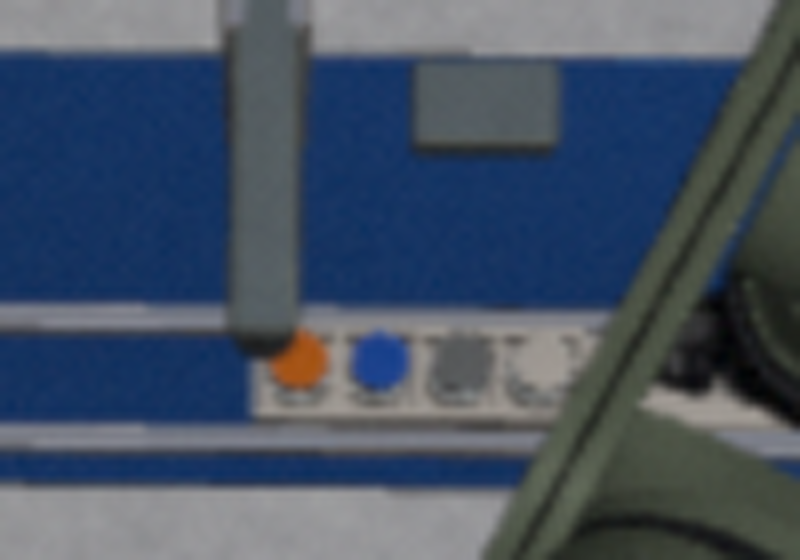

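```bash
python3 - <<'E'
from h import *
np.set_printoptions(precision=4,suppress=True)
S=lambda u,v:((u+.5)/8-.5+290,(v+.5)/8-.5+215); T=lambda u,v:((u+.5)/8-.5+300,(v+.5)/8-.5+110)
for v in(314,318,322): print('tip',atz('scene',*S(447.5,v),.066))
for c in[(404,367)]: print('cap scene',atz('scene',*S(*c),.054))
print('blue',atz('scene',*S(307,390),.054))
print('arm top edges at v=200 ',atz('top',*T(231,200),.173),atz('top',*T(302,200),.173))
print('arm at v=320',atz('top',*T(231,320),.173),atz('top',*T(299,320),.173))
print('cap top',atz('top',*T(299,360),.054),'blue',atz('top',*T(380,360),.054))
print('base',[atz('top',*((u+.5)/4.4-.5+280,(v+.5)/4.4-.5+95),.008) for u,v in((46,94),(41,332))])
E
```

```text
tip [ 0.5682 -0.0409  0.066 ]
tip [ 0.5697 -0.0416  0.066 ]
tip [ 0.5712 -0.0422  0.066 ]
cap scene [ 0.5702 -0.0539  0.054 ]
blue [ 0.5688 -0.0805  0.054 ]
arm top edges at v=200  [ 0.5939 -0.0309  0.173 ] [ 0.5937 -0.0525  0.173 ]
arm at v=320 [ 0.5569 -0.0305  0.173 ] [ 0.5567 -0.0511  0.173 ]
cap top [ 0.566  -0.0526  0.054 ] blue [ 0.5657 -0.0795  0.054 ]
base [array([0.6845, 0.0759, 0.008 ]), array([0.5326, 0.0793, 0.008 ])]
```

```bash
python3 -m pendant '[[0,0,0.006,0,0],[0,0.0003,0.006,0,0],[0,0,0,0,0],[0,0,0,0,0]]'; python3 m.py 2
```

```text
clock: 7.0
tool_pos: [0.5629, -0.2064, 0.0392]
ee_rot: [0.715, 0.699, 0.003, 0.019]
force: [-0.9, -4.5, 2.3]
opening: 0.258
[ 0.56284719 -0.20647446  0.03916079] [-0.54548139 -3.40390466  1.20745684]
scene [345.21212121 259.06060606] [342 257   8   5  33] [ 0.57033391 -0.04233603  0.054     ]
top [332.5        155.66666667] [330 154   6   4  18] [ 0.56312101 -0.04073314  0.054     ]
```

View pics/ms2.png

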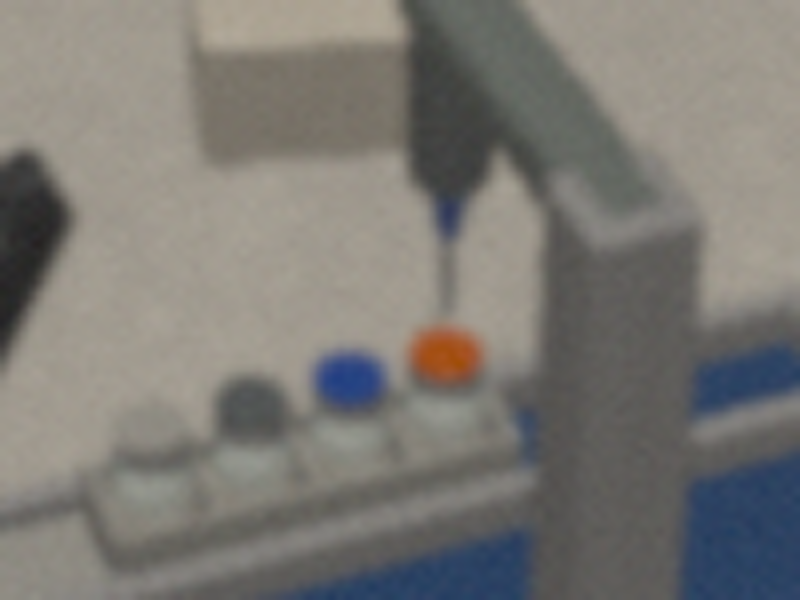

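View pics/mt2.png

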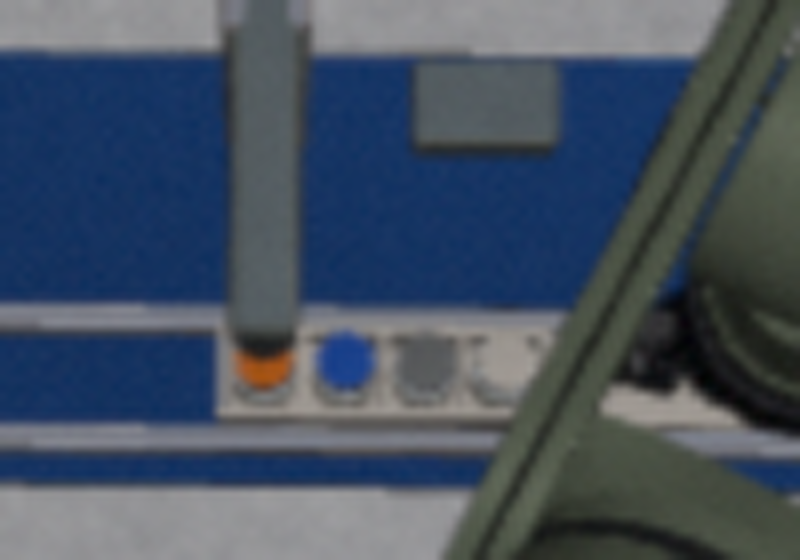

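```bash
python3 -m pendant '[[0.35,0,0,0,0],[0.45,0,0,0,0],[0.6,0,0,0,0],[0.8,0,0,0,0]]'; python3 m.py 3
```

```text
clock: 7.6
tool_pos: [0.5621, -0.2045, 0.0378]
ee_rot: [0.714, 0.699, 0.003, 0.018]
force: [0.2, -0.8, 0.4]
opening: 0.792
[ 0.5621019  -0.20453344  0.03783751] [-0.54363672  0.09517177 -0.00959692]
scene [345. 259.] [342 257   7   5  31] [ 0.56998933 -0.04266371  0.054     ]
top [332.5        155.66666667] [330 154   6   4  18] [ 0.56312101 -0.04073314  0.054     ]
```

View pics/ms3.png

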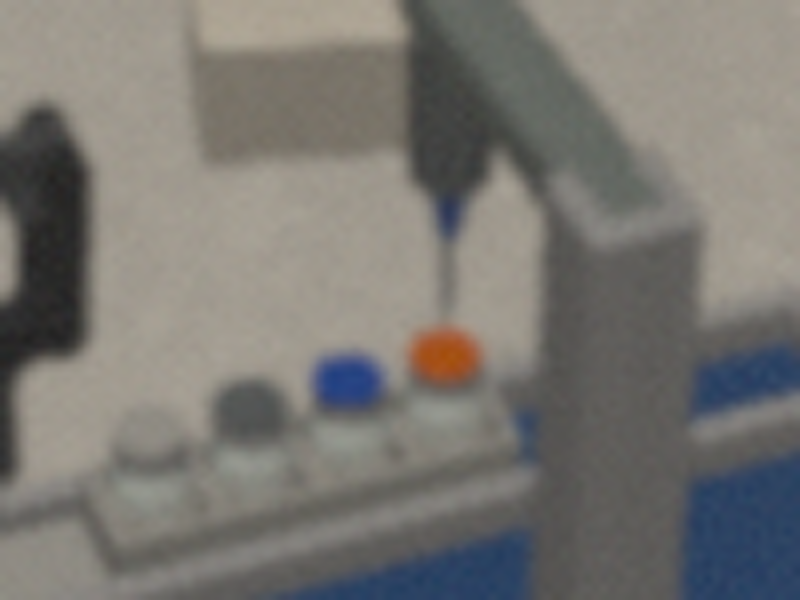

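```bash
python3 -m pendant '[[1,0,0,0.015,0],[1,0,0,0.03,0],[1,0,0,0.04,0],[1,0,0,0.04,0],[1,0,0,0.04,0]]'; python3 -m pendant '[[1,-0.02,0.02,0.03,0],[1,-0.04,0.03,0.0,0],[1,-0.03,0.04,0.0,0],[1,-0.03,0.05,0,0],[1,-0.02,0.05,0,0]]'
```

```text
clock: 8.32
tool_pos: [0.5592, -0.2031, 0.2075]
ee_rot: [0.715, 0.699, 0.003, 0.015]
force: [0.4, -0.3, -0.2]
opening: 1.005
clock: 8.95
tool_pos: [0.4206, -0.0138, 0.2517]
ee_rot: [0.717, 0.697, 0.007, 0.026]
force: [0.9, 0.9, 0.6]
opening: 1.001
```

```bash
python3 -m pendant '[[1,-0.008,0.055,0,0],[1,-0.008,0.055,0,0],[1,-0.008,0.055,0,0],[1,-0.005,0.05,0,0],[1,-0.002,0.025,0,0]]'; python3 -m pendant '[[1,0,0,0,0],[1,0,0,0,0],[1,0,0,0,0]]'; python3 - <<'E'
from h import *
s=optics.camera('scene')
crop(s,390,90,510,230,4.2,'pics/k1.png')
st=bot.read_state();print(st['tool_pos'],R.from_quat(st['ee_rot']).as_matrix()[:,2])
E
```

```text
clock: 9.57
tool_pos: [0.3869, 0.2349, 0.2596]
ee_rot: [0.717, 0.696, 0.014, 0.03]
force: [0.1, -0.2, 0.0]
opening: 0.997
clock: 9.95
tool_pos: [0.3869, 0.2351, 0.2617]
ee_rot: [0.716, 0.697, 0.015, 0.031]
force: [-0.2, -0.3, -0.9]
opening: 0.999
[0.38692174 0.23497214 0.26163442] [ 0.06474555 -0.02358723 -0.997623  ]
```

View pics/k1.png

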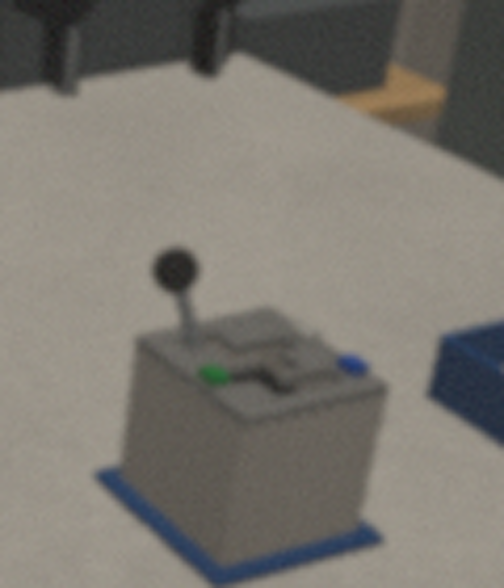

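```bash
python3 -m pendant '[[1,0.001,0.02,0,0],[1,0,0.02,-0.01,0],[1,0,0,-0.02,0],[1,0,0,-0.02,0],[1,0,0,0,0]]'; python3 -m pendant '[[1,0,0,0,0],[1,0,0,0,0]]'; python3 - <<'E'
from h import *
s=optics.camera('scene');t=optics.camera('top')
crop(s,390,90,510,230,4.2,'pics/k2.png');crop(t,165,170,240,240,8,'pics/k2t.png')
st=bot.read_state();print(st['tool_pos'],R.from_quat(st['ee_rot']).as_matrix()[:,2])
E
```

```text
clock: 10.62
tool_pos: [0.3901, 0.2716, 0.2113]
ee_rot: [0.719, 0.694, 0.015, 0.032]
force: [0.3, 0.5, -0.2]
opening: 1.0
clock: 10.88
tool_pos: [0.3914, 0.2711, 0.213]
ee_rot: [0.72, 0.693, 0.017, 0.032]
force: [-0.7, -0.0, -0.6]
opening: 0.997
[0.39147449 0.27136556 0.21306926] [ 0.06898241 -0.02335475 -0.99734447]
```

View pics/k2.png

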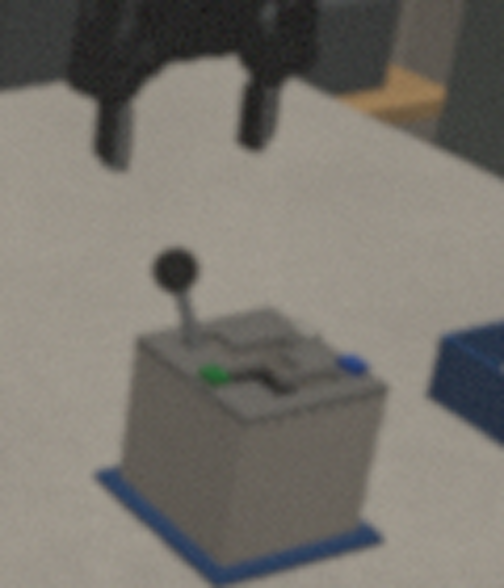

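View pics/k2t.png

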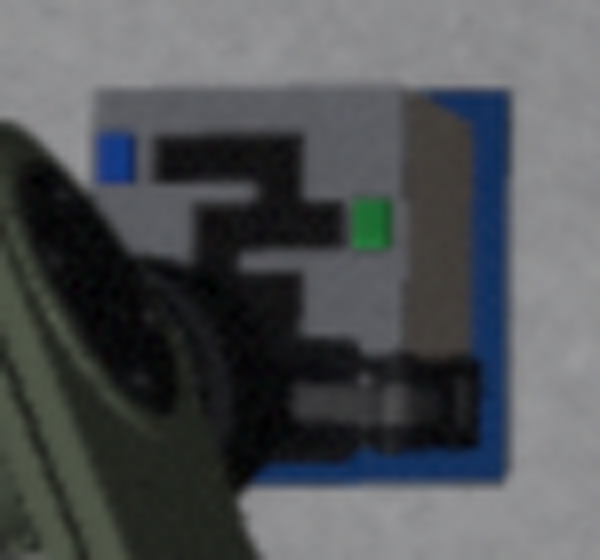

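```bash
python3 -m pendant '[[1,-0.003,0.004,-0.015,0],[1,-0.001,0,-0.018,0],[1,0,0,-0.018,0],[1,0,0,-0.012,0],[1,0,0,0,0]]'; python3 -m pendant '[[1,0,0,0,0],[1,0,0,0,0]]'; python3 - <<'E'
from h import *
s=optics.camera('scene');t=optics.camera('top')
crop(s,390,90,510,230,4.2,'pics/k3.png')
E
```

```text
clock: 11.6
tool_pos: [0.386, 0.2763, 0.1464]
ee_rot: [0.72, 0.693, 0.017, 0.032]
force: [-0.0, 0.6, -0.0]
opening: 0.999
clock: 11.85
tool_pos: [0.3867, 0.2768, 0.1473]
ee_rot: [0.72, 0.693, 0.018, 0.032]
force: [0.0, -0.1, -0.0]
opening: 1.001
```

View pics/k3.png

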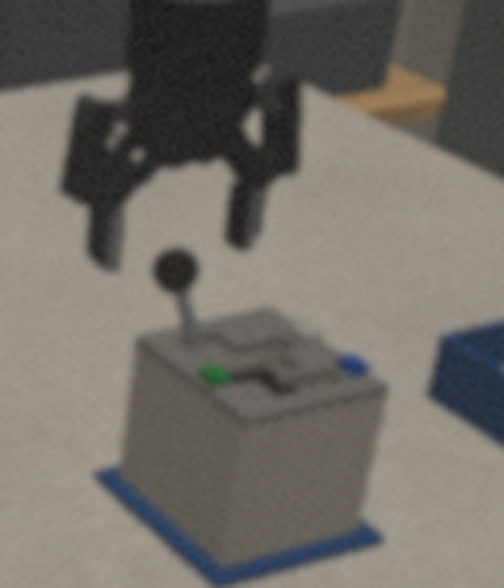

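```bash
python3 -m pendant '[[1,0.0015,0,-0.007,0],[1,0,0,-0.007,0],[1,0,0,0,0],[1,0,0,0,0]]'; python3 - <<'E'
from h import *
s=optics.camera('scene');crop(s,410,110,480,190,7,'pics/k4.png')
E
```

```text
clock: 12.45
tool_pos: [0.3887, 0.2768, 0.1328]
ee_rot: [0.72, 0.693, 0.018, 0.032]
force: [0.3, -0.7, 0.2]
opening: 0.996
```

View pics/k4.png

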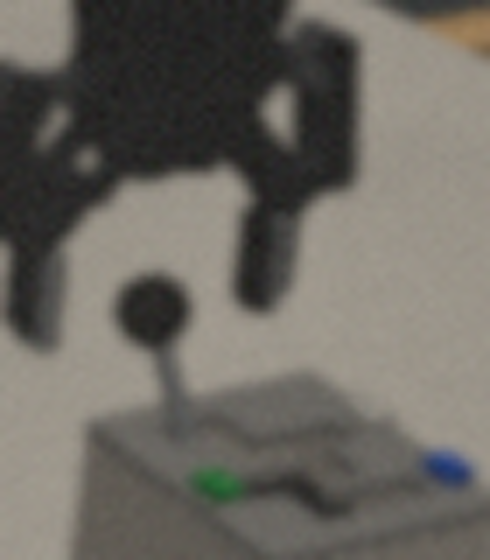

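```bash
python3 -m pendant '[[0.6,0,0,0,0],[0.4,0,0,0,0],[0.3,0,0,0,0],[0,0,0,0,0],[0,0,0,0,0]]' 30; python3 -m pendant '[[0,0,0,0,0],[0,0,0,0,0]]'
```

```text
clock: 13.12
tool_pos: [0.3889, 0.2772, 0.1334]
ee_rot: [0.72, 0.693, 0.019, 0.032]
force: [0.4, 0.6, 0.0]
opening: 0.307
clock: 13.38
tool_pos: [0.3889, 0.2772, 0.1333]
ee_rot: [0.72, 0.693, 0.019, 0.032]
force: [0.4, 0.2, 0.0]
opening: 0.306
```

```bash
python3 - <<'E'
from h import *
s=optics.camera('scene');t=optics.camera('top');crop(s,410,110,480,190,7,'pics/k5.png')
st=bot.read_state();print(st['tool_pos'],st['tool_pos']-.019*R.from_quat(st['ee_rot']).as_matrix()[:,2])
E
```

```text
[0.38889652 0.27720309 0.13334609] [0.3875278  0.27759277 0.15229272]
```

View pics/k5.png

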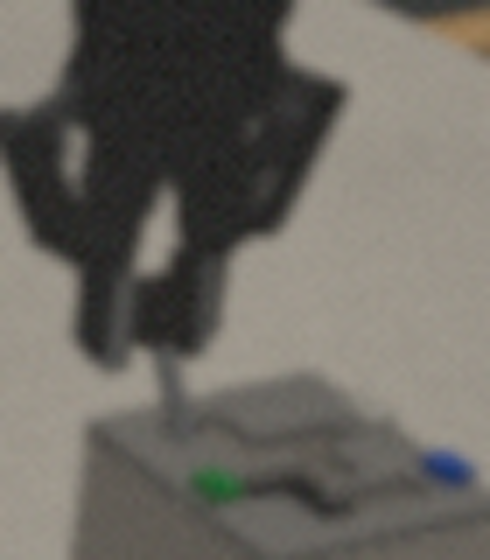

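```bash
python3 -m pendant '[[0,0.0005,0.005,0.001,0],[0,0.0005,0.005,0.001,0],[0,0,0.005,0.001,0],[0,0,0,0,0]]'
```

```text
clock: 13.98
tool_pos: [0.3878, 0.2882, 0.1357]
ee_rot: [0.719, 0.694, 0.012, 0.035]
force: [-1.3, -2.1, 1.6]
opening: 0.304
```

```bash
python3 -m pendant '[[0,0.001,0.003,0.001,0],[0,0,0.001,0,0],[0,0,0,0,0]]'
```

```text
clock: 14.35
tool_pos: [0.388, 0.2904, 0.1361]
ee_rot: [0.719, 0.694, 0.01, 0.036]
force: [-1.3, -3.1, 2.2]
opening: 0.308
```

```bash
python3 -m pendant '[[0,0.006,0,0.0015,0],[0,0.008,0,0.002,0],[0,0.008,0,0.0015,0],[0,0,0,0,0]]'
```

```text
clock: 14.85
tool_pos: [0.4099, 0.2913, 0.1418]
ee_rot: [0.719, 0.694, 0.01, 0.034]
force: [0.5, -2.4, 0.3]
opening: 0.305
```

```bash
python3 -m pendant '[[0,0.007,0,0.001,0],[0,0.006,0,0.0005,0],[0,0,0,0,0]]'; python3 - <<'E'
from h import *
s=optics.camera('scene');t=optics.camera('top');crop(s,410,110,480,190,7,'pics/k6.png');crop(t,165,170,240,240,8,'pics/k6t.png')
E
```

```text
clock: 15.22
tool_pos: [0.4238, 0.2919, 0.1435]
ee_rot: [0.719, 0.694, 0.01, 0.034]
force: [-1.4, -2.2, -0.3]
opening: 0.303
```

View pics/k6.png

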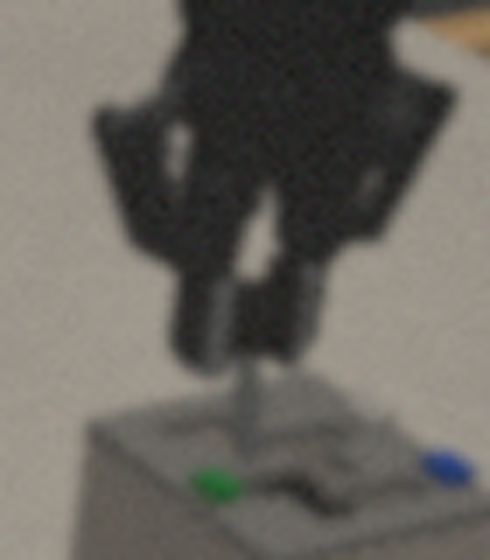

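View pics/k6t.png

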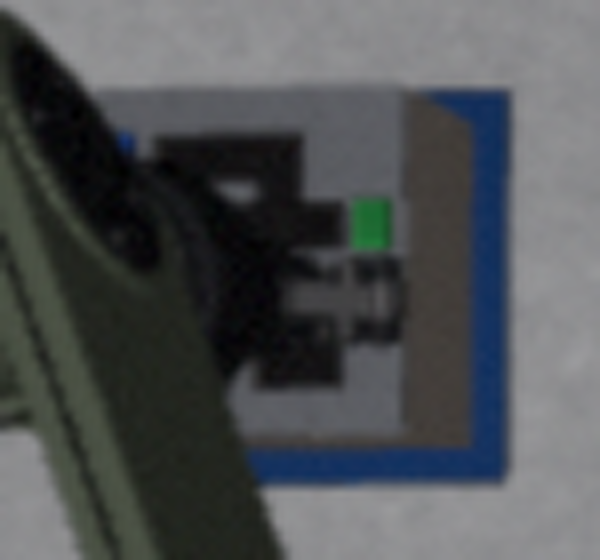

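The lever is out of park and in the second row. Next it goes across to corner A.

```bash
python3 -m pendant '[[0,0,0.006,0,0],[0,0,0.008,0,0],[0,0,0.008,0,0],[0,0,0.006,0,0],[0,0,0,0,0]]'
```

```text
clock: 15.95
tool_pos: [0.4239, 0.3203, 0.1441]
ee_rot: [0.719, 0.694, 0.009, 0.036]
force: [-0.4, -3.3, 1.4]
opening: 0.305
```

```bash
python3 -m pendant '[[0,0,0.0035,0,0],[0,0.006,0,0,0],[0,0.008,0,0,0],[0,0.008,0,0,0],[0,0.006,0,0,0]]';python3 -m pendant '[[0,0,0,0,0]]'
```

```text
clock: 16.58
tool_pos: [0.4517, 0.3256, 0.1441]
ee_rot: [0.719, 0.694, 0.009, 0.034]
force: [-2.0, -1.7, 0.5]
opening: 0.304
clock: 16.7
tool_pos: [0.4524, 0.3257, 0.1439]
ee_rot: [0.719, 0.694, 0.01, 0.034]
force: [-0.4, -1.6, 2.2]
opening: 0.307
```

Remaining x is about +4.5 mm. After that it goes across towards -y.

```bash
python3 -m pendant '[[0,0.004,-0.001,0,0],[0,0.001,-0.001,0,0],[0,0,0,0,0]]'; python3 -m pendant '[[0,0,-0.006,0,0],[0,0,-0.008,0,0],[0,0,-0.008,0,0],[0,0,-0.006,0,0],[0,0,0,0,0]]'
```

```text
clock: 17.08
tool_pos: [0.4573, 0.3248, 0.1436]
ee_rot: [0.719, 0.694, 0.01, 0.032]
force: [-1.1, -0.1, -0.1]
opening: 0.304
clock: 17.7
tool_pos: [0.4584, 0.2977, 0.145]
ee_rot: [0.72, 0.694, 0.014, 0.031]
force: [-1.2, 3.6, 0.2]
opening: 0.31
```

```bash
python3 -m pendant '[[0,-0.0005,-0.007,0,0],[0,-0.0005,-0.007,-0.001,0],[0,0,-0.006,-0.001,0],[0,0,-0.004,-0.001,0],[0,0,0,0,0]]'
```

```text
clock: 18.32
tool_pos: [0.4579, 0.2722, 0.1419]
ee_rot: [0.72, 0.693, 0.015, 0.031]
force: [0.2, 3.1, -2.6]
opening: 0.306
```

```bash
python3 -m pendant '[[0,0,-0.003,-0.0005,0],[0,0,-0.001,0,0],[0,0,0,0,0]]'; python3 - <<'E'
from h import *
s=optics.camera('scene');t=optics.camera('top');crop(s,410,110,480,190,7,'pics/k7.png');crop(t,165,170,240,240,8,'pics/k7t.png')
E
```

```text
clock: 18.7
tool_pos: [0.458, 0.2691, 0.1414]
ee_rot: [0.72, 0.694, 0.016, 0.031]
force: [-0.8, 4.0, -0.9]
opening: 0.305
```

View pics/k7.png

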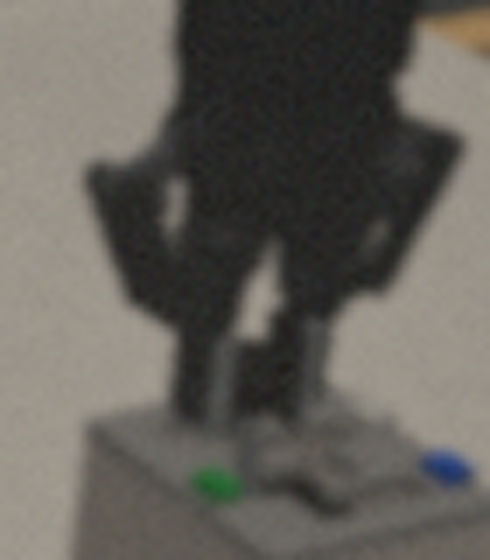

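View pics/k7t.png

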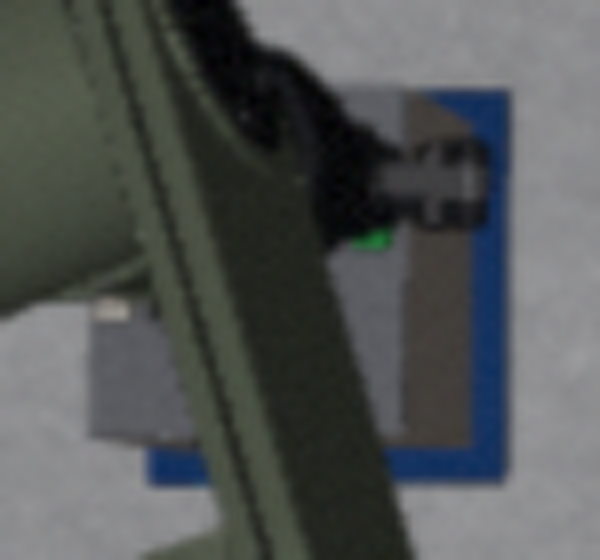

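```bash
python3 -m pendant '[[0,0,-0.002,-0.0005,0],[0,0,-0.001,0,0],[0,0,0,0,0]]'
```

```text
clock: 19.18
tool_pos: [0.458, 0.269, 0.1414]
ee_rot: [0.719, 0.694, 0.018, 0.029]
force: [0.4, 3.0, 0.0]
opening: 0.302
```

```bash
python3 -m pendant '[[0.4,0,0,0,0],[0.6,0,0,0,0],[0.8,0,0,0,0],[1,0,0,0,0],[1,0,0,0,0]]'; python3 -m pendant '[[1,0,0,0.012,0],[1,0,0,0.03,0],[1,0,0,0.04,0],[1,0,0,0.03,0]]';python3 -m pendant '[[1,-0.03,0.03,0,0],[1,-0.04,0.04,0,0],[1,-0.04,0.04,0,0],[1,-0.04,0.04,0,0],[1,-0.03,0.04,0,0]]'; python3 m.py 9; python3 - <<'E'
from h import *
s=optics.camera('scene');t=optics.camera('top');cv2.imwrite('pics/fs.png',s)
crop(s,405,140,490,235,6,'pics/k8.png');crop(t,165,170,240,240,8,'pics/k8t.png');cv2.imwrite('pics/ft.png',t)
E
```

```text
clock: 19.8
tool_pos: [0.4575, 0.2652, 0.1406]
ee_rot: [0.719, 0.694, 0.015, 0.031]
force: [-0.6, -0.1, 0.2]
opening: 0.999
clock: 20.3
tool_pos: [0.4553, 0.2641, 0.2549]
ee_rot: [0.719, 0.694, 0.012, 0.03]
force: [0.5, 0.7, -0.2]
opening: 1.001
clock: 20.92
tool_pos: [0.276, 0.4585, 0.2662]
ee_rot: [0.722, 0.691, 0.021, 0.032]
force: [0.1, -0.2, -0.1]
opening: 1.0
[0.27444913 0.46058641 0.26610517] [ 0.72225321 -0.64363481 -0.55755952]
scene [345.09375 259.0625 ] [342 257   7   5  32] [ 0.57024488 -0.04256513  0.054     ]
top [332.5        155.66666667] [330 154   6   4  18] [ 0.56312101 -0.04073314  0.054     ]
```

View pics/ft.png

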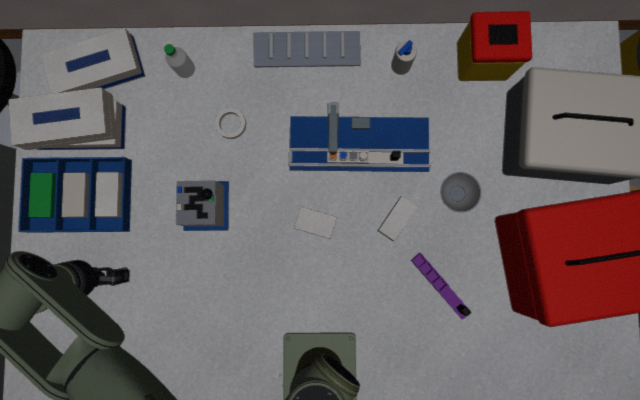

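View pics/k8.png

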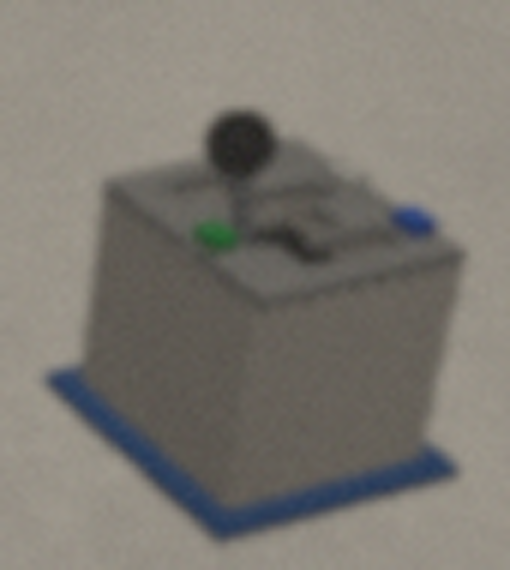

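View pics/k8t.png

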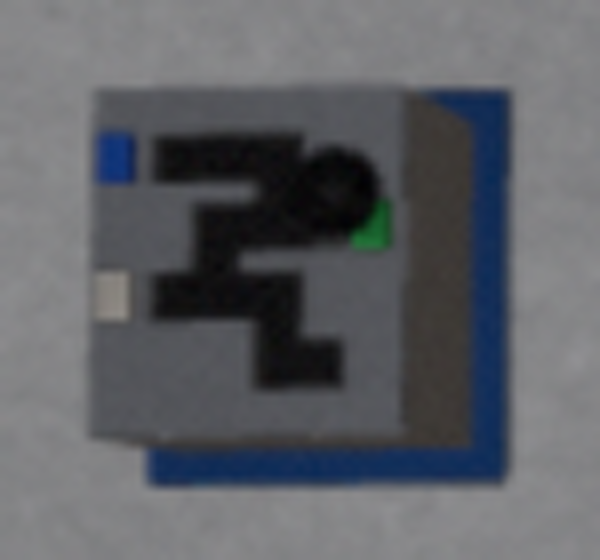

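View pics/fs.png

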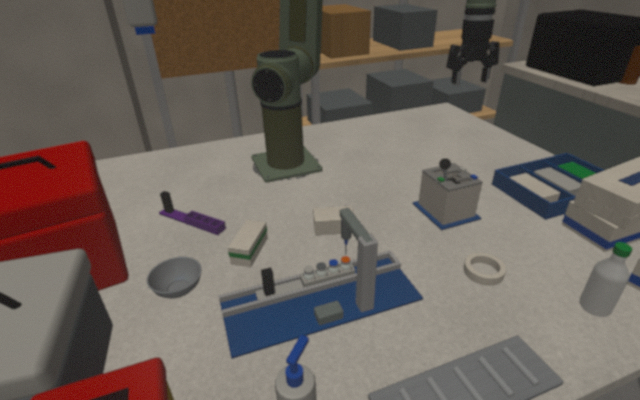

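View pics/ms9.png

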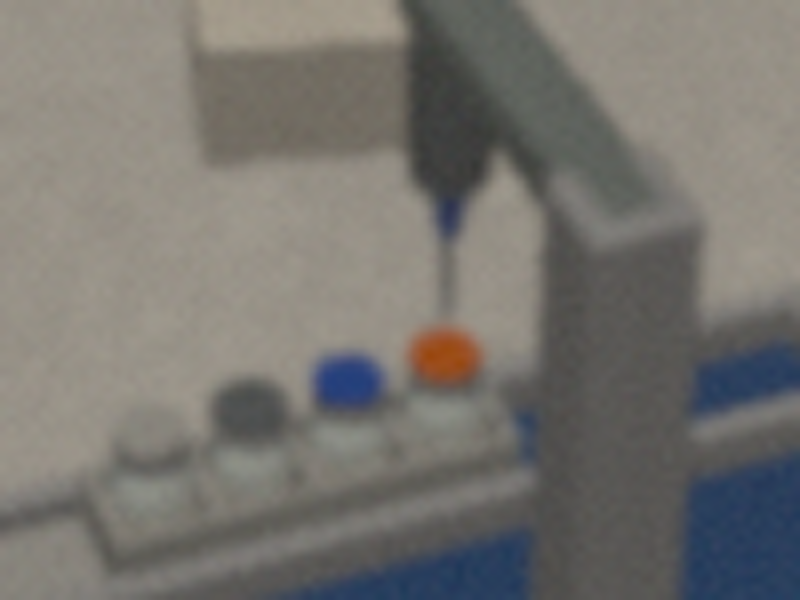

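View pics/mt9.png

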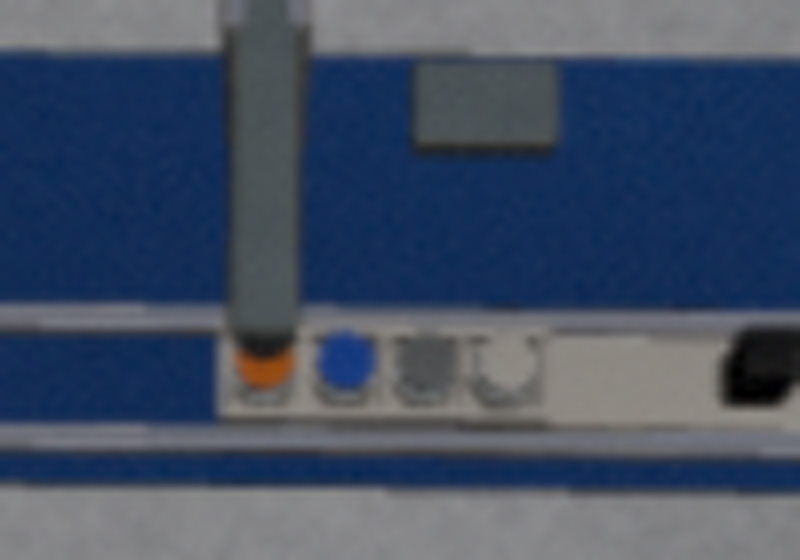

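```bash
python3 - <<'E'
from h import *
np.set_printoptions(precision=4,suppress=True)
B=lambda u,v:((u+.5)/8-.5+165,(v+.5)/8-.5+170); D=lambda u,v:((u+.5)/6-.5+405,(v+.5)/6-.5+140)
k,e=tri({'top':B(338,190),'scene':D(241,144)});print(k,e,(k-[.4385,.3072,0])*1000)
a=cv2.imread('pics/top0.png');b=cv2.imread('pics/ft.png')
for n,f0,f1 in(('t','pics/top0.png','pics/ft.png'),('s','pics/scene0.png','pics/fs.png')):
    d=cv2.GaussianBlur(cv2.absdiff(cv2.imread(f0),cv2.imread(f1)).max(2),(3,3),0)
    m=(d>22).astype(np.uint8);c,l,st,ce=cv2.connectedComponentsWithStats(m)
    print(n,[list(st[i]) for i in range(1,c) if st[i,4]>6])
E
```

```text
[0.4548 0.2684 0.1583] [np.float64(0.0003860742279526754), np.float64(0.00038607422795265553)] [ 16.3287 -38.7721 158.3139]
t [[np.int32(326), np.int32(150), np.int32(56), np.int32(14), np.int32(482)], [np.int32(389), np.int32(150), np.int32(13), np.int32(12), np.int32(124)], [np.int32(403), np.int32(151), np.int32(16), np.int32(14), np.int32(201)], [np.int32(202), np.int32(188), np.int32(11), np.int32(11), np.int32(93)], [np.int32(197), np.int32(217), np.int32(13), np.int32(10), np.int32(99)], [np.int32(0), np.int32(251), np.int32(178), np.int32(149), np.int32(13174)], [np.int32(0), np.int32(333), np.int32(55), np.int32(67), np.int32(1684)], [np.int32(0), np.int32(348), np.int32(2), np.int32(4), np.int32(7)], [np.int32(4), np.int32(349), np.int32(4), np.int32(4), np.int32(9)], [np.int32(0), np.int32(354), np.int32(4), np.int32(6), np.int32(18)], [np.int32(321), np.int32(357), np.int32(12), np.int32(14), np.int32(55)], [np.int32(308), np.int32(363), np.int32(3), np.int32(3), np.int32(9)], [np.int32(341), np.int32(365), np.int32(20), np.int32(35), np.int32(221)], [np.int32(50), np.int
[... 1744 characters left out ...]
nt32(14), np.int32(13), np.int32(134)], [np.int32(340), np.int32(255), np.int32(11), np.int32(9), np.int32(77)], [np.int32(311), np.int32(258), np.int32(45), np.int32(19), np.int32(410)], [np.int32(260), np.int32(267), np.int32(16), np.int32(30), np.int32(370)], [np.int32(298), np.int32(266), np.int32(10), np.int32(9), np.int32(72)], [np.int32(236), np.int32(272), np.int32(22), np.int32(34), np.int32(465)], [np.int32(286), np.int32(274), np.int32(10), np.int32(5), np.int32(25)], [np.int32(297), np.int32(277), np.int32(6), np.int32(5), np.int32(15)], [np.int32(286), np.int32(279), np.int32(9), np.int32(3), np.int32(19)], [np.int32(283), np.int32(285), np.int32(20), np.int32(7), np.int32(75)]]
```

The knob measures (16, -39, 158) mm in the selector frame, which is fully in slot 2. Only the rack, the lever and the arm changed between the first and last pictures. The cap is still centred, so I'm handing in.

```bash
python3 -m pendant '[[1,0,0,0,0],[1,0,0,0,0]]'; python3 -c "
from plant import bot; print(bot.hand_in())"
```

```text
clock: 21.38
tool_pos: [0.2788, 0.456, 0.266]
ee_rot: [0.722, 0.69, 0.021, 0.033]
force: [0.1, 0.8, 0.2]
opening: 0.998
the job is handed in; nothing more can be done
None
```

The orange vial is centred under the needle and the lever is fully in slot 2, beside the green clip. I handed in at 21.4 s; the limit is 54 s.

**Rack:** I slid it about 40 mm towards +y by its grip and released it. In both cameras the orange cap sits within about 1 mm of the needle axis. It was still there after the lever move, with the rack level in its channel and the vial upright as far as the pictures show.

**Lever:** I took it from park through corners A and B into slot 2, where it stopped moving at the slot's end. After release the knob measured (16, -39, 158) mm in the selector's frame, against a listed (17, -36, 160), so within its play.

**Bystanders:** comparing the first and last pictures, only the rack, the lever and the arm had moved. The forces I read stayed at or below about 5 N, and the arm was clear of everything at hand-in.

**Disagreements:**
- The tool slowly picked up a tilt of about 4°, which the rows cannot correct. It did no harm.
- The two cameras differed by up to about 5 mm in x on the stand and selector. I therefore judged the centring within each camera on its own.
- At the start the knob was about 4 mm from its listed park point, which is within its play.

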